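# Find and flag the loose cover screw

## Robot

A 6-joint arm with a two-finger parallel gripper is mounted at the origin on the work surface. World frame = base frame: x ahead of the robot, y to its left, z up, the work surface at z = 0. Lengths are in m, angles in rad, forces in N, time in s.
With the tool pointing down it reaches from about 0.375 to 0.925 m from the base axis. Payload 5.7 kg.
Tool frame: the origin (TCP) lies at the very end of the fingers, on their centre line; the grasp point (between the pads) lies 19 mm behind it; z points along the fingers, x is the direction in which the jaws open and shut, and the axes are right-handed (so a half turn about z gives the same grasp; the last joint's range is limited). The gripper opens to 85 mm and grips with 20 to 120 N. Pads are 22 mm wide; open, the fingers measure 114 mm over their backs; the gripper's body (76 mm by 85 mm) begins 54 mm behind the grasp point. The pads swing forward as they close: fully open they stand 13 mm farther back than shut.
Start: joints at [-0.115, 0.359, 1.51, -0, 1.272, -0.115], TCP at [0.6, -0, 0.231] pointing down, gripper open.
Joint ranges: [-2.97, 2.97], [-1.01, 2.36], [0.21, 2.38], [-0.96, 4.11], [0.2, 2.71], [-2.98, 2.98]. Speed limits (rad/s): [2.39, 2.39, 3.14, 3.14, 3.14, 3.14].

## Interface

Orientations are given as [roll, pitch, yaw] about the fixed x, y, z axes, in that order (R = Rz(yaw) Ry(pitch) Rx(roll)).
In Python, from bench import telemetry, cams, workorder, outline_of gives the robot as it stands. The module is installed in compiled form; this text tells all that it offers.
- The arm moves only by the shell command python3 -m handwheel 'ROWS' [OPENING] [FORCE]. ROWS is text: rows parted by semicolons, each of 6 numbers parted by spaces: the shift along the tool's x, y, z in m, then the turn, a rotation vector about the tool's x, y, z in rad. In form: tx ty tz rx ry rz; .... A call has 1 to 20 rows; each row is the pose to reach, as a shift and turn from the pose commanded when the call began, along the tool's axes at that moment; what a row does not reach only later rows make up. A row lasts 1/12 s, in which the tool goes at most 41.7 mm and 7.16 degrees, less where a joint would pass 70% of its speed; a pose out of reach is approached as far as the arm can. A call with a gripper value outside its range is refused whole. OPENING is the closure in counts, from 0 (fully open) to 255 (shut), set as the call begins (- or left out, the last holds). The fingers move at their own pace and stop on an object; FORCE is the grip in N (left out, the last holds). Time passes only in rows, so rows that repeat a pose let the fingers close. It gives the time, the measured TCP pose, the force and the opening at its end, in the units of the state.
- telemetry.observe(): the state, without advancing time (a new reading comes with each control period).
- cams.snapshot(name): name is "scene" or "side" or "wrist"; returns a dict with "color" (420x560x3 uint8, blue, green, red), "range_z" (420x560 float32, m along the optical axis (not along the pixel's ray), 0 where there is no reading), "fov_y" (degrees; the focal length in pixels is half the picture's height over the tangent of half this angle, whatever the lens; pixels are square), "cx", "cy" (the principal point, pixels), "rvec" (rotation vector, rad) and "tvec" (3), from world to camera coordinates, as OpenCV has them; the wrist camera has in their place "hand_eye" (4x4, takes a point from camera to tool coordinates, whose origin is the TCP and whose axes are the tool frame's). Camera axes: x right, y down, z forward; pixel columns grow to the right and rows downward; lengths in m; the calibration is good to about 2 mm. A picture is of the moment at which its call begins: read the wrist's pose just before it.
- workorder.finish_job(): hands the job in, once; it reports no verdict.
Trained networks look in the newest picture that a camera, given by its name, has taken for a name from the list of things; names that differ only in an ending like _2 or _b are one class to them, and where a whole thing is asked for, a point or a joint stands for the part that bears it (a point fixed in the world has none). Each returns a list of dicts, best first, with "conf" (0 to 1); they miss things now and then, are a little off and sometimes report something else, mostly with a low value. They report only what shows in the picture. A call takes as long as a camera call.
- outline_of(camera, name): "pixels" (420x560 bool, what is visible of it) and "bbox" ([centre column, centre row, width, height] in pixels, round what is visible of it).
The state is a dict: "time": time; "q": joint angles; "qd": joint speeds; "joint_torque": joint torques, N m; "position": TCP position; "tcp_rot": TCP orientation; "ft_force": force on the tool from outside, world axes, zero at the start; "moment": the same for the moment, N m; "width": finger opening in m.
Only numpy, scipy, OpenCV 4.12 (cv2) and the standard library are available. Lean on these libraries where they do the work, as an engineer would, in place of code of your own. Each camera call takes 0.05 s, during which the arm holds its last target.

## Task

One of the three control units on the mat has a loose cross-bar screw. Going from the robot's left to its right, check each of the three screws in turn: twist its bar clockwise by about 20 degrees (never beyond 45), let go, and see whether it was stiff and springs back (tight) or turned easily and stays (loose). After all three checks, pick up the labelled marker post and stand it in the middle of the square on the loose unit's lid, turned so that its label faces the code reader's window, and leave the other things on the bench where they are.

Things in the scene. Friction and masses are not known exactly. Their poses are not given: they have to be found in the camera images.
- screw_a (a joint): turn of the cross-bar screw of one of the three control units, rad; 0 at the start, grows as the bar is turned clockwise seen from above (tightening); it cannot go below 0. A tight screw does not move below about 0.25 N m, then gives on its rubber washer (0.7 N m more per rad) and springs back to 0 within half a second of being let go; a loose screw turns with about 0.03 N m and stays where it is left. All three units look alike
- bar_a (a point): middle of the steel grip bar of screw_a, on the screw's upright axis, 77 mm above the bench. The bar is 70 mm long along this point's x, 14 mm thick along its y, 34 mm tall (57 to 91 mm above the bench), and turns with the screw; below it is a round collar of 36 mm diameter and then the unit's flat lid, 45 mm above the bench
- square_a (a point): centre of the black-outlined 76 mm square on the flat lid of the unit that carries screw_a, 45 mm above the bench, where a marker can stand; 92 mm from the screw's axis. This point's x points from the screw to the square. The unit is a black box 180 mm long (x), 100 mm wide, 45 mm high with an aluminium lid, and is fixed to the bench
- screw_b (a joint): turn of the cross-bar screw of one of the three control units, rad; 0 at the start, grows as the bar is turned clockwise seen from above (tightening); it cannot go below 0. A tight screw does not move below about 0.25 N m, then gives on its rubber washer (0.7 N m more per rad) and springs back to 0 within half a second of being let go; a loose screw turns with about 0.03 N m and stays where it is left. All three units look alike
- bar_b (a point): middle of the steel grip bar of screw_b, on the screw's upright axis, 77 mm above the bench. The bar is 70 mm long along this point's x, 14 mm thick along its y, 34 mm tall (57 to 91 mm above the bench), and turns with the screw; below it is a round collar of 36 mm diameter and then the unit's flat lid, 45 mm above the bench
- square_b (a point): centre of the black-outlined 76 mm square on the flat lid of the unit that carries screw_b, 45 mm above the bench, where a marker can stand; 92 mm from the screw's axis. This point's x points from the screw to the square. The unit is a black box 180 mm long (x), 100 mm wide, 45 mm high with an aluminium lid, and is fixed to the bench
- screw_c (a joint): turn of the cross-bar screw of one of the three control units, rad; 0 at the start, grows as the bar is turned clockwise seen from above (tightening); it cannot go below 0. A tight screw does not move below about 0.25 N m, then gives on its rubber washer (0.7 N m more per rad) and springs back to 0 within half a second of being let go; a loose screw turns with about 0.03 N m and stays where it is left. All three units look alike
- bar_c (a point): middle of the steel grip bar of screw_c, on the screw's upright axis, 77 mm above the bench. The bar is 70 mm long along this point's x, 14 mm thick along its y, 34 mm tall (57 to 91 mm above the bench), and turns with the screw; below it is a round collar of 36 mm diameter and then the unit's flat lid, 45 mm above the bench
- square_c (a point): centre of the black-outlined 76 mm square on the flat lid of the unit that carries screw_c, 45 mm above the bench, where a marker can stand; 92 mm from the screw's axis. This point's x points from the screw to the square. The unit is a black box 180 mm long (x), 100 mm wide, 45 mm high with an aluminium lid, and is fixed to the bench
- marker_mid (a point): centre of the loose grey inspection marker, half-way up: an upright post 110 mm tall, 40 mm in diameter, with a foot of 60 mm diameter and 10 mm height, about 0.11 to 0.22 kg. The point lies 55 mm above its underside; its z points up along the post and its x points out through the middle of the paper label (on one side, 18 to 62 mm above the underside). A pale line on the top runs from the centre towards the label's side
- reader_window (a point): middle of the dark glass window (160 mm wide, 60 mm high) in the front face of the grey code reader, a fixed block 70 x 200 x 120 mm at the far side of the bench; 65 mm above the bench, the point's -x points out of the window
- tweezers: bystander: steel tweezers, 130 mm long, lying flat between two units; origin at the middle of the underside
- driver: bystander: black-handled screwdriver, about 150 mm long, lying flat between two units
- bottle: bystander: clear bottle, 56 mm diameter, 140 mm tall, at the far left; origin at the middle of its underside
- jar: bystander: amber jar, 56 mm diameter, 60 mm tall, beyond the left unit; origin at the middle of its underside
- mouse: bystander: computer mouse, 100 x 60 x 32 mm, near the robot on the right; origin at the middle of its underside
- board: bystander: green circuit board, 100 x 70 x 16 mm, near the robot on the left; origin at the middle of its underside
- spool: bystander: grey solder spool, 64 mm diameter, 44 mm tall, to the right of the units; origin at the middle of its underside

How it is judged:
On the way, in this order (a step that is already met when the one before it is completed fails the run):
1. the left unit's screw (largest y) is twisted clockwise by more than 0.2 rad (((value of joint screw_a above 0.2 rad and world y of square_a above 0.04 m) or (value of joint screw_b above 0.2 rad and world y of square_b above 0.04 m) or (value of joint screw_c above 0.2 rad and world y of square_c above 0.04 m))), for 0.05 s.
2. then the middle unit's screw is twisted likewise (((value of joint screw_a above 0.2 rad and world y of square_a between -0.2 and 0.02 m) or (value of joint screw_b above 0.2 rad and world y of square_b between -0.2 and 0.02 m) or (value of joint screw_c above 0.2 rad and world y of square_c between -0.2 and 0.02 m))), for 0.05 s.
3. then the right unit's screw is twisted likewise (((value of joint screw_a above 0.2 rad and world y of square_a below -0.22 m) or (value of joint screw_b above 0.2 rad and world y of square_b below -0.22 m) or (value of joint screw_c above 0.2 rad and world y of square_c below -0.22 m))), for 0.05 s.
4. after the three checks the marker is lifted to the height of a unit's lid (height (world z) of marker_mid above 0.085 m), for 0.1 s.
At the end, for the whole second after the job is handed in: The marker stands upright (0.1 rad) on the lid of the unit with the loose screw, within 22 mm of the square's centre, its label pointing at the reader's window (within 80 mm sideways of its middle); the two tight screws are back within 0.08 rad of their starts (horizontal distance between marker_mid and square_b below 0.022 m and height (world z) of marker_mid between 0.094 and 0.106 m and angle between marker_mid's own z axis and vertical below 0.1 rad and x of reader_window in the frame of marker_mid above 0.05 m and y of reader_window in the frame of marker_mid between -0.08 and 0.08 m and not (distance of marker_mid from where it was at the start of the episode below 0.05 m) and value of joint each of screw_a, screw_c below 0.08 rad); the robot touches nothing.
It fails at once if a screw is twisted beyond 0.85 rad (value of joint any of screw_a, screw_b, screw_c above 0.85 rad).
It fails at once if a bystander is moved by more than 30 mm (distance of any of tweezers, driver, bottle, jar, mouse, board, spool from where it was at the start of the episode above 0.03 m).
It also fails if it takes over 64 s, if anything falls off the work surface, if the arm or the gripper's body presses on something with over 40 N, if the wrist force passes 120 N, or if a joint passes its speed limit or range.

## Working session

There is one attempt and no reset: what is moved stays moved. The work goes in short steps, Python scripts to look and compute and a shell command to move; the robot and the scene stay as the last step left them, time stands still between calls to the robot, and variables do not carry over. Pictures are saved under pics/ and viewed, and the job is handed in when it is done.

```bash
mkdir -p pics
cat > h.py <<'E'
import numpy as np,cv2
from bench import telemetry,cams,workorder,outline_of
def snap(n,save=None):
    s=cams.snapshot(n)
    if save: cv2.imwrite('pics/'+save,s['color'])
    return s
def f(s): return s['color'].shape[0]/2/np.tan(np.radians(s['fov_y'])/2)
def cloud(s,pose=None):
    z=s['range_z'];h,w=z.shape;u,v=np.meshgrid(np.arange(w),np.arange(h));F=f(s)
    P=np.stack([(u-s['cx'])/F*z,(v-s['cy'])/F*z,z],-1)
    if 'rvec' in s:
        R=cv2.Rodrigues(np.array(s['rvec'],float))[0];return (P-np.array(s['tvec']).ravel())@R
    H=np.array(s['hand_eye']);P=P@H[:3,:3].T+H[:3,3]
    from scipy.spatial.transform import Rotation as Ro
    R=Ro.from_euler('xyz',pose['tcp_rot']).as_matrix()
    return P@R.T+np.array(pose['position'])
E
python3 - <<'E'
from h import *
o=telemetry.observe();print(o)
for n in('scene','side','wrist'):
    s=snap(n,n+'0.png');print(n,{k:v for k,v in s.items() if k not in('color','range_z')})
    for t in('bar_a','square_a','marker_mid','reader_window','tweezers','driver'):
        try:
            for d in outline_of(n,t): print(t,round(d['conf'],2),np.round(d['bbox']))
        except Exception as e: print(t,e)
E
```

```text
{'time': 0.0, 'q': array([-1.15116690e-01,  3.59506150e-01,  1.51149027e+00, -2.00591352e-06,
        1.27249166e+00, -1.15146623e-01]), 'qd': array([ 0.00041698, -0.00077978,  0.00111742,  0.00010112,  0.00138339,
        0.00034274]), 'joint_torque': array([ 1.96551155e-03, -5.27614331e+01, -2.78626120e+01, -6.37880498e-05,
        1.32890840e-02, -2.81424428e-05]), 'position': array([5.99289118e-01, 6.37971205e-05, 2.30430902e-01]), 'tcp_rot': array([-3.14137679e+00,  1.88309558e-03,  3.07268913e-05]), 'ft_force': array([ 0.32797498, -0.61244883, -0.36081981]), 'moment': array([-0.00411065,  0.01577485, -0.03051125]), 'width': 0.0856075891883203}
scene {'fov_y': 50.38743757615009, 'cx': 273.99551440742226, 'cy': 203.55120466187026, 'rvec': array([ 1.34307851,  2.2030323 , -0.88970098]), 'tvec': array([ 0.28785512, -0.27043859,  1.4366341 ])}
bar_a 0.89 [198. 153.  18.  27.]
bar_a 0.68 [346. 212.  18.  24.]
bar_a 0.59 [263. 186.  13.  19.]
square_a 0.95 [341. 241.  56.  83.]
square_a 0.87 [256. 208.  66.  71.]
square_a 0.81 [190. 173.  72.  70.]
square_a 0.45 [199. 154.  20.  24.]

[... 834 characters left out ...]
, 'cy': 209.01377420948003, 'hand_eye': array([[ 9.99999117e-01, -1.06542419e-03, -7.94880912e-04,
         1.56269742e-03],
       [ 1.26209705e-03,  9.48695135e-01,  3.16189733e-01,
        -8.15921513e-02],
       [ 4.17223464e-04, -3.16190457e-01,  9.48695642e-01,
        -1.43064315e-01],
       [ 0.00000000e+00,  0.00000000e+00,  0.00000000e+00,
         1.00000000e+00]])}
bar_a 0.71 [140. 296.  87.  56.]
bar_a 0.57 [111.  37. 112.  57.]
square_a 0.94 [179.  54. 251. 104.]
square_a 0.88 [210. 401. 116.  38.]
square_a 0.63 [192. 273. 197. 108.]
reader_window 0.2 [190. 272. 198. 108.]
tweezers 0.61 [217. 342. 113.  14.]
tweezers 0.58 [137. 295.  85.  51.]
driver 0.9 [213. 145. 162.  27.]
```

View pics/scene0.png

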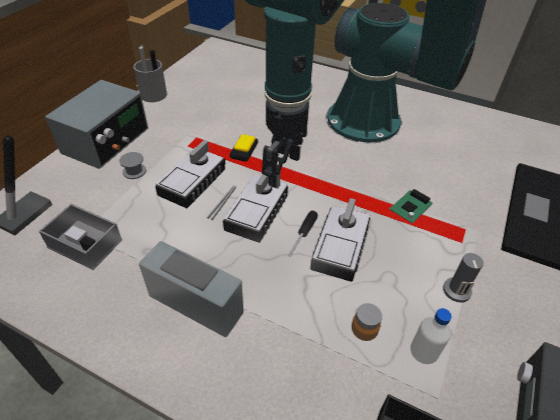

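View pics/side0.png

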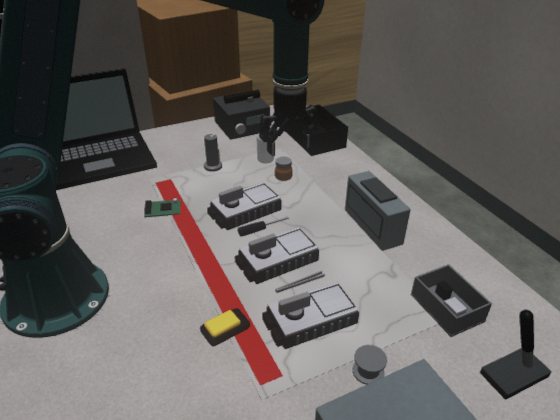

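View pics/wrist0.png

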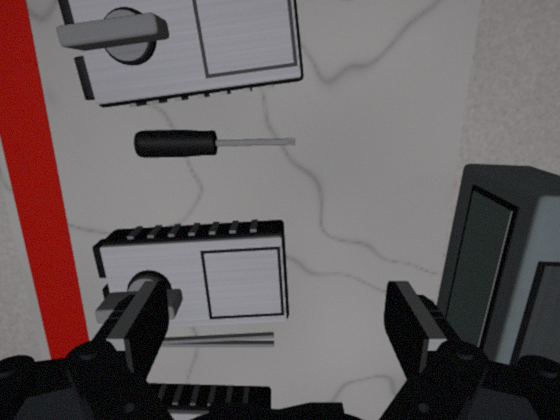

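The scene view shows three units (bars near 198,153 / 263,186 / 346,212), the marker at 465,280 on the far left, and the reader at 190,290. Next I'll fit the poses from depth.

```bash
cat > m.py <<'E'
from h import *
def fit(n,pose=None,s=None):
    s=s or snap(n);C=cloud(s,pose);out={}
    Q=C[s['range_z']>0]
    for t in('bar_a','square_a','marker_mid','reader_window'):
        for d in outline_of(n,t):
            if d['conf']<.5: continue
            m=d['pixels']&(s['range_z']>0);P=C[m]
            if len(P)<30: continue
            if t=='bar_a': P=P[(P[:,2]>.08)&(P[:,2]<.1)]
            if t=='square_a': P=P[(P[:,2]>.035)&(P[:,2]<.055)]
            if len(P)<10: continue
            c,sz,a=cv2.minAreaRect((P[:,:2]*1000).astype(np.float32))
            print(n,t,round(d['conf'],2),'mean',np.round(P.mean(0),4),'zmax',round(P[:,2].max(),4),'rect',np.round(c,1),np.round(sz,1),round(a,1),len(P))
if __name__=='__main__':
    fit('scene');fit('side');o=telemetry.observe();fit('wrist',o)
E
python3 m.py
```

```text
scene bar_a 0.73 mean [ 0.4634 -0.3147  0.0889] zmax 0.0954 rect [ 459.8 -316.6] [70.8 16.9] 0.6 140
scene bar_a 0.57 mean [ 0.4959 -0.109   0.0889] zmax 0.0949 rect [ 491.4 -110.4] [44.9 13.4] 1.8 92
scene square_a 0.93 mean [0.5453 0.124  0.0447] zmax 0.0549 rect [531.4 120. ] [181.8 103.4] 6.1 2354
scene square_a 0.78 mean [ 0.5222 -0.3114  0.0445] zmax 0.0548 rect [ 506.  -316.2] [102.4 180.4] 88.4 1569
scene square_a 0.72 mean [ 0.5423 -0.1042  0.0445] zmax 0.0546 rect [ 525.2 -108.5] [178.5 104.9] 3.8 1853
scene marker_mid 0.95 mean [0.539  0.3912 0.0614] zmax 0.1132 rect [523.5 402.8] [57.  79.1] 29.2 1115
scene reader_window 0.79 mean [ 0.8346 -0.0802  0.0945] zmax 0.1319 rect [ 810.9 -137.9] [294.7  99.9] 78.7 5779
side bar_a 0.97 mean [ 0.4729 -0.1137  0.0883] zmax 0.0964 rect [ 474.  -111.6] [68.7 16.7] 4.3 183
side bar_a 0.81 mean [0.4812 0.1134 0.0882] zmax 0.0942 rect [482.5 116.5] [71.4 22. ] 5.2 148
side bar_a 0.8 mean [ 0.4534 -0.318   0.0885] zmax 0.0942 rect [ 454.8 -316.7] [16.8 67.9] 88.2 257
side square_a 0.81 mean [ 0.5198 -0.1215  0.0446] zmax 0.055 rect [ 517
[... 485 characters left out ...]
973 -0.1215  0.0844] zmax 0.1328 rect [813.6 -93.3] [208.5  76.5] 88.9 3307
wrist bar_a 0.9 mean [0.4872 0.1156 0.0905] zmax 0.0942 rect [485.3 116.4] [69.4 14.5] 7.3 2417
wrist bar_a 0.68 mean [ 0.4706 -0.1079  0.0885] zmax 0.0935 rect [ 477.2 -109.7] [69.9 13.4] 3.8 435
wrist square_a 0.96 mean [0.537  0.1073 0.0453] zmax 0.055 rect [531.6 103.7] [183.3  80.6] 0.5 17496
wrist square_a 0.89 mean [ 0.5345 -0.0965  0.0452] zmax 0.055 rect [ 521.8 -105.7] [178.4 101.4] 3.3 13298
wrist square_a 0.67 mean [ 0.4988 -0.271   0.0407] zmax 0.0475 rect [ 530.3 -274.1] [ 15.  115.3] 85.8 512
wrist reader_window 0.76 mean [ 0.79   -0.061   0.0883] zmax 0.2936 rect [750.5 -72.9] [163.4 193.6] 87.2 20604
```

```bash
python3 -m handwheel '-0.115 -0.116 0.04 0 0 1.45;-0.115 -0.116 0.04 0 0 1.45;-0.115 -0.116 0.04 0 0 1.45;-0.115 -0.116 0.04 0 0 1.45;-0.115 -0.116 0.04 0 0 1.45;-0.115 -0.116 0.04 0 0 1.45;-0.115 -0.116 0.04 0 0 1.45;-0.115 -0.116 0.04 0 0 1.45;-0.115 -0.116 0.04 0 0 1.45;-0.115 -0.116 0.04 0 0 1.45;-0.115 -0.116 0.04 0 0 1.45;-0.115 -0.116 0.04 0 0 1.45;-0.115 -0.116 0.04 0 0 1.45;-0.115 -0.116 0.04 0 0 1.45;-0.115 -0.116 0.04 0 0 1.45'
cat > w.py <<'E'
from h import *
import sys
o=telemetry.observe();s=snap('wrist',sys.argv[1]);C=cloud(s,o)
print(np.round(o['position'],4),np.round(o['tcp_rot'],4),np.round(o['ft_force'],1),np.round(o['moment'],3),o['width'],o['time'])
for d in outline_of('wrist','bar_a')[:3]:
    P=C[d['pixels']&(s['range_z']>0)];P=P[(P[:,2]>.083)&(P[:,2]<.1)]
    if len(P)<10: continue
    c,sz,a=cv2.minAreaRect((P[:,:2]*1000).astype(np.float32))
    print(round(d['conf'],2),np.round(d['bbox']),'rect',np.round(c,1),np.round(sz,1),round(a,1),len(P),P[:,2].mean())
E
python3 w.py w1.png
```

```text
time: 3.05
position: [0.485, 0.116, 0.1913]
tcp_rot: [3.142, 0.0, -1.448]
ft_force: [-0.2, 0.4, -0.5]
width: 0.0853
[0.485  0.116  0.1913] [ 3.1416  0.     -1.4476] [-0.2  0.4 -0.5] [ 0.012 -0.057  0.015] 0.08533409680666397 3.05
0.75 [274. 205.  56. 103.] rect [485. 117.] [69.9 13.9] 7.4 2002 0.09108696822523012
```

View pics/w1.png

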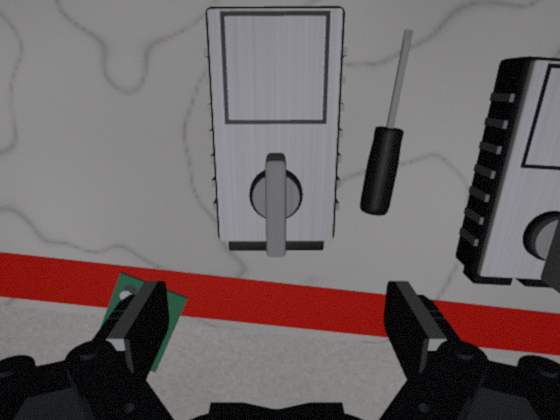

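The bar at (274,205) sits square between the jaws, so I'll descend.

```bash
python3 -m handwheel '-0.001 0 0.04 0 0 0;-0.001 0 0.08 0 0 0;-0.001 0 0.11 0 0 0;-0.001 0 0.129 0 0 0;-0.001 0 0.129 0 0 0;-0.001 0 0.129 0 0 0' && python3 -m handwheel '0 0 0 0 0 0;0 0 0 0 0 0;0 0 0 0 0 0;0 0 0 0 0 0;0 0 0 0 0 0;0 0 0 0 0 0;0 0 0 0 0 0;0 0 0 0 0 0' 255 60; python3 w.py w2.png
```

```text
time: 3.65
position: [0.4841, 0.1169, 0.0617]
tcp_rot: [3.139, 0.0, -1.449]
ft_force: [-0.0, 0.6, 0.7]
width: 0.0854
time: 4.32
position: [0.4853, 0.1165, 0.0631]
tcp_rot: [-3.141, -0.001, -1.449]
ft_force: [0.3, -3.5, 6.9]
width: 0.0131
[0.4853 0.1165 0.0631] [-3.1407e+00 -1.0000e-03 -1.4494e+00] [ 0.3 -3.5  6.9] [-0.4    0.119 -0.012] 0.01308340874962603 4.3167
0.91 [274. 305.  88. 194.] rect [485.4 117. ] [70.2 14.1] 6.9 6456 0.09103779153461056
```

Gripped. Now I twist about 20° clockwise, hold, and read the moment.

```bash
python3 -m handwheel '0 0 0 0 0 0.08;0 0 0 0 0 0.16;0 0 0 0 0 0.24;0 0 0 0 0 0.32;0 0 0 0 0 0.36;0 0 0 0 0 0.36;0 0 0 0 0 0.36' ; python3 w.py w3.png
```

```text
time: 5.0
position: [0.4853, 0.1159, 0.0631]
tcp_rot: [-3.14, -0.001, -1.809]
ft_force: [-1.2, -6.2, 6.9]
width: 0.013
[0.4853 0.1159 0.0631] [-3.1404e+00 -1.4000e-03 -1.8094e+00] [-1.2 -6.2  6.9] [-0.863  0.164 -0.035] 0.013048494755124287 5.0
0.9 [273. 305.  90. 194.] rect [485.3 116.8] [14.1 70.4] 76.3 6504 0.09099885471757728
```

View pics/w3.png

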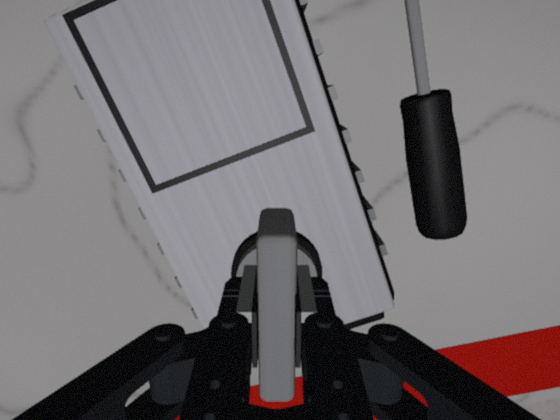

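The bar followed fully, by about 20.6°, with only about 0.03 N m about z. Next I release it and watch.

```bash
python3 -m handwheel '0 0 0 0 0 0;0 0 0 0 0 0;0 0 0 0 0 0;0 0 0 0 0 0;0 0 0 0 0 0;0 0 0 0 0 0' 0; python3 -m handwheel '0 0 -0.04 0 0 0;0 0 -0.08 0 0 0;0 0 -0.12 0 0 0;0 0 -0.128 0 0 0'; python3 w.py w4.png
```

```text
time: 5.6
position: [0.4847, 0.1171, 0.0622]
tcp_rot: [3.141, -0.0, -1.81]
ft_force: [0.1, -0.6, 0.6]
width: 0.0835
time: 5.93
position: [0.4885, 0.1175, 0.1962]
tcp_rot: [-3.133, 0.003, -1.81]
ft_force: [0.9, -0.3, 0.3]
width: 0.0858
[0.4885 0.1175 0.1962] [-3.1326  0.0033 -1.8098] [ 0.9 -0.3  0.3] [ 0.064 -0.019 -0.003] 0.08576635396730023 5.9333
0.7 [277. 208.  51. 103.] rect [485.3 116.8] [13.8 69.5] 76.2 1896 0.09109263036742737
```

View pics/w4.png

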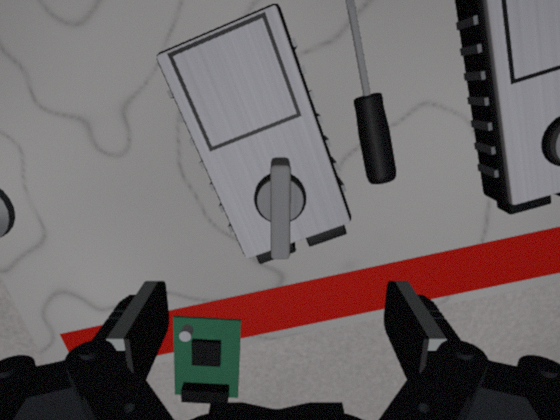

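The left bar stayed at −13.8°, about 21° from its start, so that screw is loose. On to the middle unit.

```bash
python3 -m handwheel '0.223 -0.045 0 0 0 -0.305;0.223 -0.045 0 0 0 -0.305;0.223 -0.045 0 0 0 -0.305;0.223 -0.045 0 0 0 -0.305;0.223 -0.045 0 0 0 -0.305;0.223 -0.045 0 0 0 -0.305;0.223 -0.045 0 0 0 -0.305;0.223 -0.045 0 0 0 -0.305;0.223 -0.045 0 0 0 -0.305'; python3 w.py w5.png
```

```text
time: 6.78
position: [0.4745, -0.1095, 0.1887]
tcp_rot: [3.139, 0.002, -1.506]
ft_force: [-0.1, 0.8, 0.4]
width: 0.0854
[ 0.4745 -0.1095  0.1887] [ 3.1385e+00  2.0000e-03 -1.5060e+00] [-0.1  0.8  0.4] [-0.009  0.038  0.046] 0.08538735748509897 6.7833
0.84 [280. 203.  48. 105.] rect [ 477.9 -110.3] [68.6 14. ] 3.5 2007 0.09109492134976535
0.82 [531. 245.  58. 103.] rect [ 447.4 -308.4] [50.5 11.4] 10.9 801 0.088611266925794
```

View pics/w5.png

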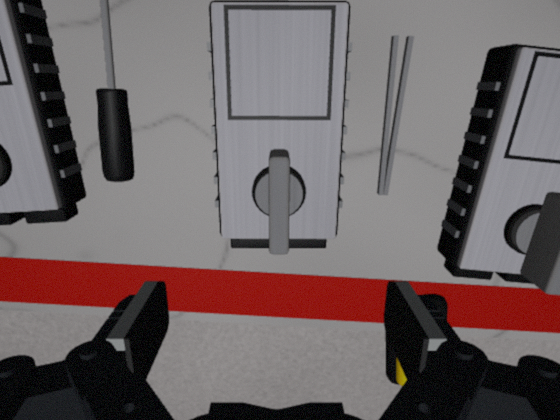

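```bash
python3 -m handwheel '0 -0.002 0.04 0 0 0;0 -0.002 0.08 0 0 0;0 -0.002 0.11 0 0 0;0 -0.002 0.129 0 0 0;0 -0.002 0.129 0 0 0;0 -0.002 0.129 0 0 0' && python3 -m handwheel '0 0 0 0 0 0;0 0 0 0 0 0;0 0 0 0 0 0;0 0 0 0 0 0;0 0 0 0 0 0;0 0 0 0 0 0;0 0 0 0 0 0;0 0 0 0 0 0' 255 60;  python3 -m handwheel '0 0 0 0 0 0.08;0 0 0 0 0 0.16;0 0 0 0 0 0.24;0 0 0 0 0 0.32;0 0 0 0 0 0.36;0 0 0 0 0 0.36;0 0 0 0 0 0.36' ; python3 w.py w6.png
```

```text
time: 7.38
position: [0.4769, -0.1087, 0.0606]
tcp_rot: [3.139, 0.001, -1.503]
ft_force: [0.4, -1.0, 0.6]
width: 0.0853
time: 8.05
position: [0.4781, -0.1109, 0.0621]
tcp_rot: [-3.141, -0.001, -1.505]
ft_force: [-0.9, -1.8, 6.9]
width: 0.0131
time: 8.63
position: [0.4781, -0.1116, 0.062]
tcp_rot: [-3.14, -0.002, -1.863]
ft_force: [-1.7, -4.9, 6.2]
width: 0.0131
[ 0.4781 -0.1116  0.062 ] [-3.1402e+00 -2.1000e-03 -1.8634e+00] [-1.7 -4.9  6.2] [-0.628  0.342  0.477] 0.013050918418929861 8.6333
0.96 [278. 307.  88. 201.] rect [ 477.8 -110.3] [14.1 70.4] 73.3 6524 0.09096132129251112
```

View pics/w6.png

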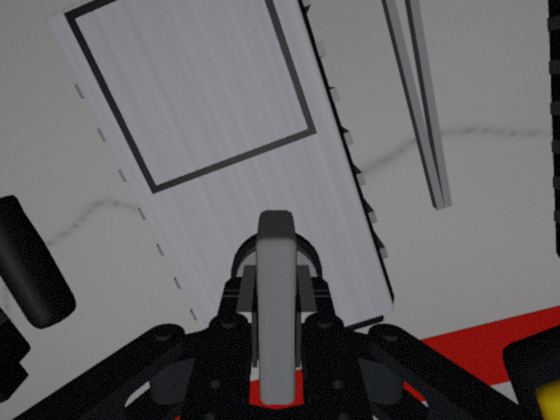

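The middle screw was stiff: 0.48 N m at 20°. I release it and look.

```bash
python3 -m handwheel '0 0 0 0 0 0;0 0 0 0 0 0;0 0 0 0 0 0;0 0 0 0 0 0;0 0 0 0 0 0;0 0 0 0 0 0' 0; python3 -m handwheel '0 0 -0.04 0 0 0;0 0 -0.08 0 0 0;0 0 -0.12 0 0 0;0 0 -0.128 0 0 0'; python3 w.py w7.png
```

```text
time: 9.23
position: [0.4776, -0.1101, 0.0612]
tcp_rot: [3.141, 0.0, -1.865]
ft_force: [-0.4, -0.7, 0.3]
width: 0.0836
time: 9.57
position: [0.4812, -0.1114, 0.1951]
tcp_rot: [-3.132, -0.001, -1.865]
ft_force: [0.5, 0.0, 0.7]
width: 0.0854
[ 0.4812 -0.1114  0.1951] [-3.1322e+00 -6.0000e-04 -1.8649e+00] [0.5 0.  0.7] [-0.021 -0.052  0.012] 0.08538113420594375 9.5667
0.8 [282. 209.  53. 100.] rect [ 477.5 -110.2] [69.7 14.2] 3.5 1930 0.09097148097624885
0.74 [ 22. 281.  44.  96.] rect [463.5 115.1] [ 2.5 28.3] 73.9 189 0.08642392936457223
```

View pics/w7.png

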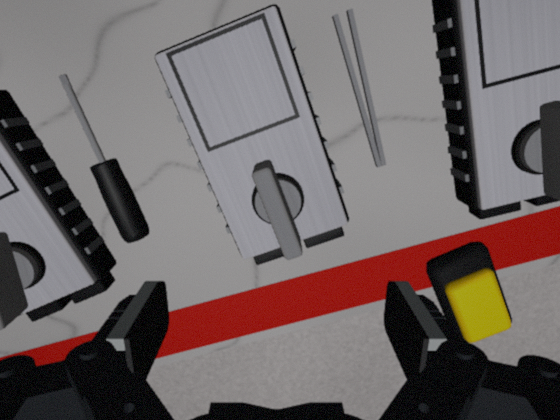

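The middle bar is back at 3.5°, its start, so it is tight. Now the right unit.

```bash
python3 -m handwheel '0.204 -0.04 0 0 0 -0.273;0.204 -0.04 0 0 0 -0.273;0.204 -0.04 0 0 0 -0.273;0.204 -0.04 0 0 0 -0.273;0.204 -0.04 0 0 0 -0.273;0.204 -0.04 0 0 0 -0.273;0.204 -0.04 0 0 0 -0.273;0.204 -0.04 0 0 0 -0.273;0.204 -0.04 0 0 0 -0.273;0.204 -0.04 0 0 0 -0.273'; python3 w.py w8.png
```

```text
time: 10.5
position: [0.4565, -0.3149, 0.1885]
tcp_rot: [3.14, 0.002, -1.591]
ft_force: [0.7, 1.1, 0.4]
width: 0.0853
[ 0.4565 -0.3149  0.1885] [ 3.1400e+00  1.7000e-03 -1.5905e+00] [0.7 1.1 0.4] [-0.004 -0.007  0.024] 0.08533264135843925 10.5
0.67 [277. 203.  56. 105.] rect [ 458.8 -315.9] [13.9 69.9] 88.5 2033 0.09107756515722866
```

View pics/w8.png

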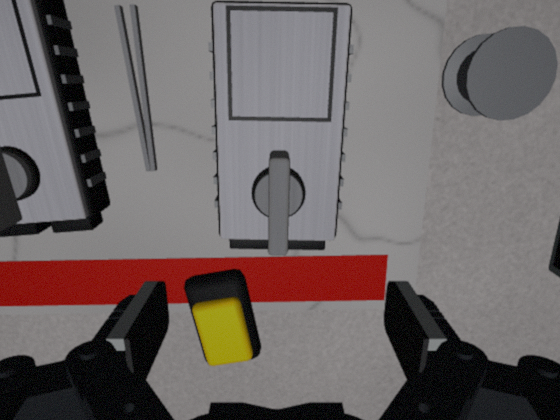

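```bash
python3 -m handwheel '0 -0.002 0.04 0 0 0;0 -0.002 0.08 0 0 0;0 -0.002 0.11 0 0 0;0 -0.002 0.129 0 0 0;0 -0.002 0.129 0 0 0;0 -0.002 0.129 0 0 0' && python3 -m handwheel '0 0 0 0 0 0;0 0 0 0 0 0;0 0 0 0 0 0;0 0 0 0 0 0;0 0 0 0 0 0;0 0 0 0 0 0;0 0 0 0 0 0;0 0 0 0 0 0' 255 60;  python3 -m handwheel '0 0 0 0 0 0.08;0 0 0 0 0 0.16;0 0 0 0 0 0.24;0 0 0 0 0 0.32;0 0 0 0 0 0.36;0 0 0 0 0 0.36;0 0 0 0 0 0.36' ; python3 w.py w9.png; python3 -m handwheel '0 0 0 0 0 0;0 0 0 0 0 0;0 0 0 0 0 0;0 0 0 0 0 0;0 0 0 0 0 0;0 0 0 0 0 0' 0; python3 -m handwheel '0 0 -0.04 0 0 0;0 0 -0.08 0 0 0;0 0 -0.12 0 0 0;0 0 -0.128 0 0 0'; python3 w.py w10.png
```

```text
time: 11.1
position: [0.4585, -0.3158, 0.0598]
tcp_rot: [3.14, 0.002, -1.591]
ft_force: [0.3, 0.3, 0.2]
width: 0.0854
time: 11.77
position: [0.4591, -0.3165, 0.0611]
tcp_rot: [-3.141, 0.001, -1.593]
ft_force: [-0.1, 4.1, 7.1]
width: 0.0134
time: 12.35
position: [0.459, -0.3171, 0.0611]
tcp_rot: [-3.141, -0.0, -1.951]
ft_force: [-1.2, 1.3, 6.8]
width: 0.0133
[ 0.459  -0.3171  0.0611] [-3.1412e+00 -4.0000e-04 -1.9511e+00] [-1.2  1.3  6.8] [0.219 0.111 0.453] 0.013266070392748245 12.35
0.58 [275. 309.  94. 195.] rect [ 459.2 -315.8] [14.  69.9] 68.3 6571 0.09096566757441966
0.23 [270. 393.  45.  31.] rect [ 431.4 -302.5] [15.5  5.6] 31.8 10 0.09018665085642857
time: 12.95
position: [0.4589, -0.3172, 0.0602]
tcp_rot: [-3.142, -0.0, -1.952]
ft_force: [0.6, 0.0, -0.6]
width: 0.0839
time: 13.28
position: [0.4619, -0.3197, 0.1947]
tcp_rot: [-3.132, -0.004, -1.952]
ft_force: [1.0, -0.4, 0.5]
width: 0.0855
[ 0.4619 -0.3197  0.1947] [-3.132  -0.0035 -1.952 ] [ 1.  -0.4  0.5] [-0.032 -0.029  0.046] 0.08549179510830784 13.2833
0.77 [ 35. 283.  64.  95.] rect [ 472.6 -111.4] [58.2 15.3] 3.5 1449 0.08921135244199319
0.74 [274. 211.  57. 100.] rect [ 458.8 -315.5] [14.2 69.5] 88.0 1957 0.09088257838341098
```

View pics/w10.png

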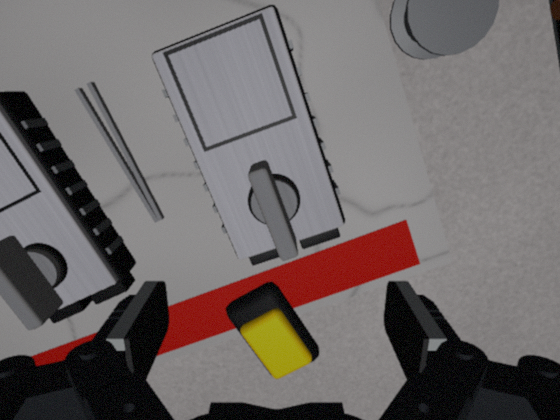

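The right screw was stiff (0.45 N m) and is back at −2°, so it is tight and the left unit is the loose one. Next I locate the marker, the square and the window.

Run:
```python
from h import *
for n in('scene','side'):
    s=snap(n,n+'1.png');C=cloud(s)
    Z=s['range_z']>0
    for d in outline_of(n,'marker_mid')[:2]:
        P=C[d['pixels']&Z];T=P[(P[:,2]>.104)&(P[:,2]<.116)&(P[:,1]>.3)]
        print(n,'marker',d['conf'],d['bbox'],len(T),T.mean(0) if len(T) else 0, T[:,:2].min(0),T[:,:2].max(0))
    # reader front face
    m=Z&(C[...,2]>.02)&(C[...,2]<.11)&(C[...,0]>.72)&(C[...,0]<.9)&(abs(C[...,1]+.1)<.25)
    T=Z&(C[...,2]>.116)&(C[...,2]<.124)&(C[...,0]>.72)&(C[...,0]<.95)&(abs(C[...,1]+.1)<.25)
    for q in(m,T):
        P=C[q];print('reader',len(P),cv2.minAreaRect((P[:,:2]*1000).astype(np.float32)))
    # unit box lids
    q=Z&(abs(C[...,2]-.045)<.004)&(abs(C[...,1]-.12)<.09)&(C[...,0]>.4)&(C[...,0]<.66)
    P=C[q];print('lid',cv2.minAreaRect((P[:,:2]*1000).astype(np.float32)))
    img=s['color'];x,y=(464,278) if n=='scene' else (212,152)
    c=img[y-40:y+40,x-40:x+40];cv2.imwrite(f'pics/mk_{n}.png',cv2.resize(c,None,fx=6,fy=6,interpolation=2))
```

```text
scene marker 0.87 [460.3, 277.5, 39.0, 49.3] 256 [0.52956085 0.39241131 0.10972796] [0.50746924 0.37342222] [0.54792592 0.41099791]Traceback (most recent call last):
  File "<stdin>", line 7, in <module>
    return umr_minimum(a, axis, None, out, keepdims, initial, where)
ValueError: zero-size array to reduction operation minimum which has no identity
```

Run:
```python
from h import *
for n in('scene','side'):
    s=snap(n,n+'2.png');C=cloud(s)
    Z=s['range_z']>0
    for d in outline_of(n,'marker_mid')[:2]:
        P=C[d['pixels']&Z];T=P[(P[:,2]>.104)&(P[:,2]<.116)&(P[:,1]>.3)]
        print(n,'marker',d['conf'],d['bbox'],len(T))
        if len(T): print(T.mean(0), T[:,:2].min(0),T[:,:2].max(0))
    m=Z&(C[...,2]>.02)&(C[...,2]<.11)&(C[...,0]>.72)&(C[...,0]<.9)&(abs(C[...,1]+.1)<.25)
    T=Z&(C[...,2]>.116)&(C[...,2]<.124)&(C[...,0]>.72)&(C[...,0]<.95)&(abs(C[...,1]+.1)<.25)
    for q in(m,T):
        P=C[q];print('reader',len(P),cv2.minAreaRect((P[:,:2]*1000).astype(np.float32)))
    q=Z&(abs(C[...,2]-.045)<.004)&(abs(C[...,1]-.12)<.09)&(C[...,0]>.4)&(C[...,0]<.66)
    P=C[q];print('lid',cv2.minAreaRect((P[:,:2]*1000).astype(np.float32)))
    img=s['color'];x,y=(464,278) if n=='scene' else (212,152)
    c=img[y-40:y+40,x-40:x+40];cv2.imwrite(f'pics/mk_{n}.png',cv2.resize(c,None,fx=6,fy=6,interpolation=2))
```

```text
scene marker 0.64 [457.9, 277.5, 42.3, 48.7] 279
[0.52865589 0.39263452 0.10984304] [0.50361406 0.3734262 ] [0.5482621  0.41256366]
scene marker 0.61 [189.6, 291.1, 105.8, 95.1] 0
reader 2330 ((806.9505615234375, -172.24530029296875), (357.17333984375, 96.89083862304688), 88.84378051757812)
reader 1862 ((819.7645263671875, -94.9377670288086), (199.9331817626953, 70.02538299560547), 87.72981262207031)
lid ((531.324462890625, 120.7078857421875), (176.25123596191406, 93.94182586669922), 7.362965106964111)
side marker 0.74 [211.9, 154.2, 16.1, 35.4] 78
[0.52189179 0.38977414 0.10988848] [0.5032282  0.37287625] [0.54122745 0.41128245]
reader 1772 ((814.0044555664062, -175.0590057373047), (359.27337646484375, 95.51502227783203), 84.89984893798828)
reader 685 ((814.236572265625, -95.677490234375), (199.4647979736328, 72.29474639892578), 88.82847595214844)
lid ((527.4010009765625, 120.76834869384766), (174.98348999023438, 98.61609649658203), 8.002263069152832)
```

View pics/mk_scene.png

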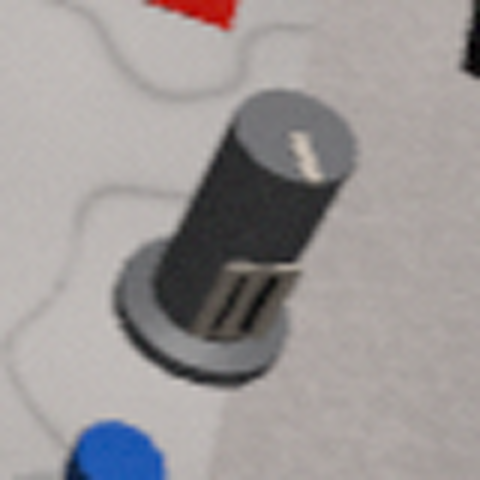

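View pics/mk_side.png

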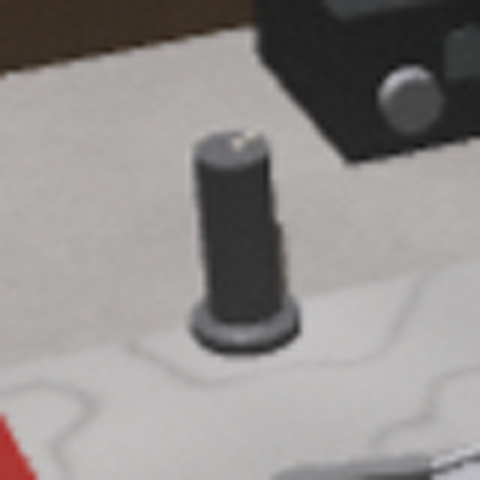

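```bash
python3 -m handwheel '-0.684 0.201 -0.02 0 0 -1.95;-0.684 0.201 -0.02 0 0 -1.95;-0.684 0.201 -0.02 0 0 -1.95;-0.684 0.201 -0.02 0 0 -1.95;-0.684 0.201 -0.02 0 0 -1.95;-0.684 0.201 -0.02 0 0 -1.95;-0.684 0.201 -0.02 0 0 -1.95;-0.684 0.201 -0.02 0 0 -1.95;-0.684 0.201 -0.02 0 0 -1.95;-0.684 0.201 -0.02 0 0 -1.95;-0.684 0.201 -0.02 0 0 -1.95;-0.684 0.201 -0.02 0 0 -1.95;-0.684 0.201 -0.02 0 0 -1.95;-0.684 0.201 -0.02 0 0 -1.95;-0.684 0.201 -0.02 0 0 -1.95;-0.684 0.201 -0.02 0 0 -1.95;-0.684 0.201 -0.02 0 0 -1.95;-0.684 0.201 -0.02 0 0 -1.95;-0.684 0.201 -0.02 0 0 -1.95;-0.684 0.201 -0.02 0 0 -1.95'
python3 -m handwheel '0 0 0 0 0 0;0 0 0 0 0 0'
python3 - <<'E'
from h import *
o=telemetry.observe();s=snap('wrist','w11.png');C=cloud(s,o);Z=s['range_z']>0
print(o['position'],o['tcp_rot'],o['q'])
for t in('marker_mid','bottle'):
  for d in outline_of('wrist',t)[:2]:
    P=C[d['pixels']&Z];T=P[P[:,2]>.1];print(t,d['conf'],np.round(d['bbox']),len(T))
    if len(T): print(cv2.minEnclosingCircle((T[:,:2]*1000).astype(np.float32)),T.mean(0),T[:,2].max())
q=Z&(abs(C[...,2]-.11)<.005);P=C[q];print(len(P),P.mean(0))
q=q&(s['color'].min(2)>150);P2=C[q];print(len(P2),P2.mean(0) if len(P2) else 0)
E
```

```text
time: 15.35
position: [0.5259, 0.3919, 0.2067]
tcp_rot: [3.139, 0.002, -0.001]
ft_force: [0.3, 0.6, -0.1]
width: 0.0859
time: 15.52
position: [0.5265, 0.3907, 0.2079]
tcp_rot: [3.14, 0.001, -0.004]
ft_force: [0.5, -0.2, -0.2]
width: 0.0857
[0.52653333 0.39070322 0.20785829] [ 3.14046666e+00  1.21439151e-03 -3.72557943e-03] [ 5.33298515e-01  4.58824484e-01  1.40807212e+00 -3.61808909e-04
  1.27631555e+00  5.37128703e-01]
marker_mid 0.58 [275. 186.  62.  93.] 2794
((526.3544311523438, 394.5799865722656), 20.288089752197266) [0.5260012  0.39600328 0.11046582] 0.11425365108704758
bottle 0.77 [494. 228. 132. 112.] 3246
((699.40283203125, 364.408447265625), 20.03072166442871) [0.69319469 0.36804924 0.12117529] 0.14324184988731836
3577 [0.56534116 0.38924621 0.11035493]
0 0
```

View pics/w11.png

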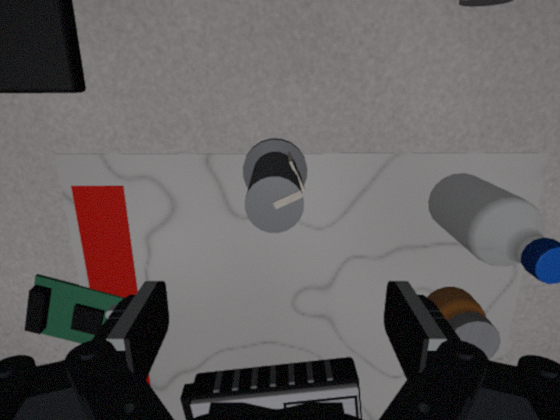

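The marker top is at (275,203) with the pale line running to (302,195). I'll measure its angle.

Run:
```python
from h import *
o=telemetry.observe();s=snap('wrist');C=cloud(s,o)
P=C[170:235,243:308];col=s['color'][170:235,243:308].astype(float)
b=col.min(2);m=(abs(P[...,2]-.11)<.006)&(np.hypot(P[...,0]-.5264,P[...,1]-.3945)<.019)
print(np.percentile(b[m],[10,50,90,99]))
L=m&(b>np.median(b[m])+40);Q=P[L][:,:2];c=Q.mean(0)
vx,vy,x,y=cv2.fitLine((Q*1000).astype(np.float32),cv2.DIST_L2,0,.01,.01).ravel()
top=P[m][:,:2];cc=cv2.minEnclosingCircle((top*1000).astype(np.float32));print(len(Q),c,cc,np.degrees(np.arctan2(vy,vx)))
sq=np.array([485.2,116.9])+92*np.array([np.cos(np.radians(7.1)),np.sin(np.radians(7.1))])
print(sq,np.degrees(np.arctan2(-94-sq[1],781-sq[0])),o['position'])
```

```text
[ 95.  99. 107. 136.]
1 [0.53499482 0.39942511] ((526.3909912109375, 394.50482177734375), 18.99129867553711) -81.79454
[576.49453829 128.27133586] -47.38373371836122 [0.52691781 0.39132673 0.20843708]
```

Run:
```python
import cv2,numpy as np
im=cv2.imread('pics/w11.png');c=im[180:235,240:310]
g=c.min(2)
m=np.zeros(g.shape,bool)
yy,xx=np.mgrid[180:235,240:310]
m=(np.hypot(xx-274,yy-203)<26)&(g>122)
pts=np.stack([xx[m],yy[m]],-1).astype(np.float32);v=cv2.fitLine(pts,2,0,.01,.01).ravel();print(len(pts),pts.mean(0),v,np.degrees(np.arctan2(-v[1],v[0])))
cv2.imwrite('pics/mkw.png',cv2.resize(c,None,fx=8,fy=8,interpolation=0))
```

```text
178 [286.35956 200.25842] [  0.9105554  -0.413387  286.35956   200.25842  ] 24.41778
```

View pics/mkw.png

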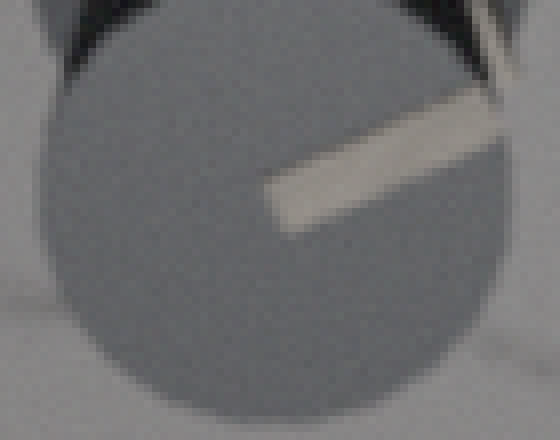

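The label direction is about +22° and must go to −47°, so the turn is 69.5° clockwise. Now I grasp.

```bash
python3 -m handwheel '0 -0.003 0.04 0 0 0;0 -0.003 0.08 0 0 0;0 -0.003 0.11 0 0 0;0 -0.003 0.138 0 0 0;0 -0.003 0.138 0 0 0;0 -0.003 0.138 0 0 0' && python3 -m handwheel '0 0 0 0 0 0;0 0 0 0 0 0;0 0 0 0 0 0;0 0 0 0 0 0;0 0 0 0 0 0;0 0 0 0 0 0;0 0 0 0 0 0' 255 40; python3 -m handwheel '0 0 -0.03 0 0 0;0 0 -0.06 0 0 0;0 0 -0.09 0 0 0;0 0 -0.1 0 0 0;0 0 -0.1 0 0 0;0 0 -0.1 0 0 0'
python3 - <<'E'
from h import *
s=snap('wrist','w12.png');print(telemetry.observe())
E
```

```text
time: 16.22
position: [0.5258, 0.3946, 0.0692]
tcp_rot: [3.14, 0.003, -0.003]
ft_force: [0.4, -0.3, 1.1]
width: 0.0854
time: 16.8
position: [0.5275, 0.3963, 0.0723]
tcp_rot: [-3.14, -0.002, -0.002]
ft_force: [-0.9, -0.4, 6.9]
width: 0.0394
time: 17.3
position: [0.5267, 0.3956, 0.1703]
tcp_rot: [-3.141, -0.001, -0.002]
ft_force: [-0.2, -0.7, -2.3]
width: 0.0389
{'time': 17.35, 'q': array([5.39374257e-01, 4.97295681e-01, 1.44485407e+00, 5.66557083e-05,
       1.20148068e+00, 5.41283328e-01]), 'qd': array([-0.00171569,  0.02132599,  0.01719827, -0.0002751 ,  0.00305698,
        0.00136289]), 'joint_torque': array([ 1.38778909e-02, -6.36364388e+01, -2.84947497e+01, -6.14162741e-05,
       -8.71849526e-02, -2.10223766e-05]), 'position': array([0.52583693, 0.39507828, 0.16898626]), 'tcp_rot': array([ 3.14058796e+00,  1.77367247e-03, -1.93046732e-03]), 'ft_force': array([ 0.75085412, -0.14933717, -2.43154972]), 'moment': array([ 0.04365636,  0.00128163, -0.00630058]), 'width': 0.03933509283582871}
```

View pics/w12.png

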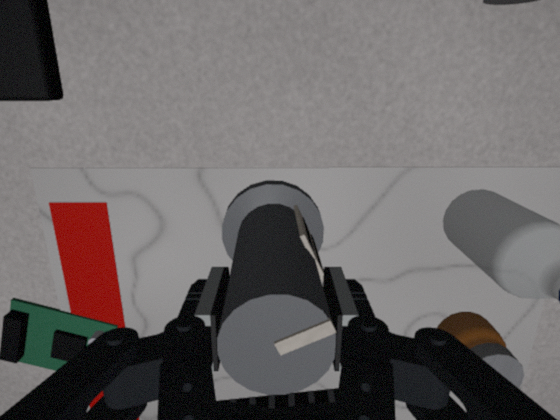

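Held upright at the post, with foot clearance of about 100 mm. Next I move it over the square.

```bash
python3 -m handwheel '0.0505 0.2664 0 0 0 1.213;0.0505 0.2664 0 0 0 1.213;0.0505 0.2664 0 0 0 1.213;0.0505 0.2664 0 0 0 1.213;0.0505 0.2664 0 0 0 1.213;0.0505 0.2664 0 0 0 1.213;0.0505 0.2664 0 0 0 1.213;0.0505 0.2664 0 0 0 1.213;0.0505 0.2664 0 0 0 1.213;0.0505 0.2664 0 0 0 1.213;0.0505 0.2664 0 0 0 1.213;0.0505 0.2664 0 0 0 1.213;0.0505 0.2664 0 0 0 1.213;0.0505 0.2664 0 0 0 1.213'
python3 - <<'E'
from h import *
print(telemetry.observe()['position'],telemetry.observe()['tcp_rot']);s=snap('wrist','w13.png');snap('scene','s13.png')
E
```

```text
time: 18.52
position: [0.5762, 0.1292, 0.1695]
tcp_rot: [3.14, 0.0, -1.213]
ft_force: [0.7, -0.2, -1.1]
width: 0.0396
[0.57624585 0.12924594 0.1695241 ] [ 3.14025899e+00  3.50837258e-04 -1.21279626e+00]
```

View pics/w13.png

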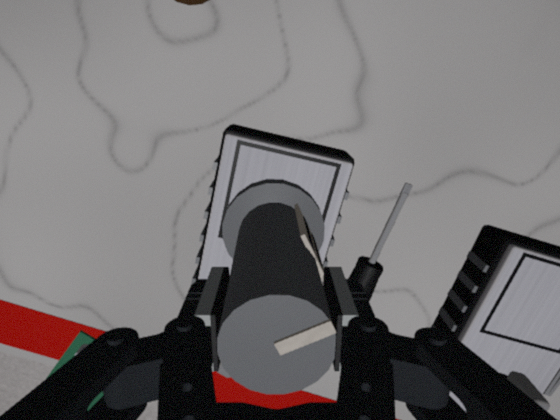

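View pics/s13.png

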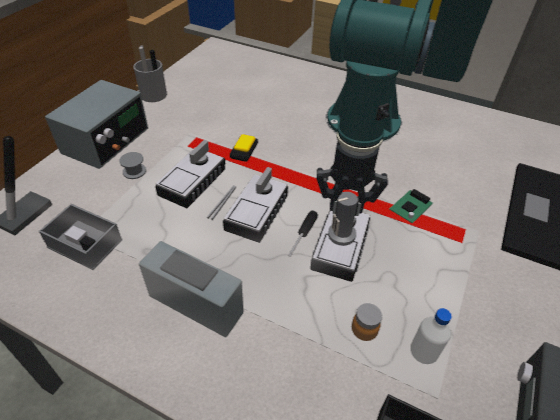

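It is over the square with the label towards the reader. Lowering now.

```bash
python3 -m handwheel '0 -0.001 0.02 0 0 0;0 -0.001 0.035 0 0 0;0 -0.001 0.045 0 0 0;0 -0.001 0.05 0 0 0;0 -0.001 0.052 0 0 0;0 -0.001 0.053 0 0 0;0 -0.001 0.053 0 0 0;0 -0.001 0.053 0 0 0;0 -0.001 0.053 0 0 0'; python3 -m handwheel '0 0 0.001 0 0 0;0 0 0.002 0 0 0;0 0 0.002 0 0 0;0 0 0.002 0 0 0'
```

```text
time: 19.37
position: [0.5783, 0.1295, 0.1179]
tcp_rot: [-3.14, -0.0, -1.215]
ft_force: [-0.1, 0.0, -2.0]
width: 0.0391
time: 19.7
position: [0.5788, 0.1298, 0.1173]
tcp_rot: [-3.139, -0.0, -1.215]
ft_force: [-1.9, 0.9, 9.4]
width: 0.0396
```

```bash
python3 -m handwheel '0 0 0 0 0 0;0 0 0 0 0 0;0 0 0 0 0 0;0 0 0 0 0 0;0 0 0 0 0 0;0 0 0 0 0 0' 0;python3 -m handwheel '0 0 -0.03 0 0 0;0 0 -0.06 0 0 0;0 0 -0.1 0 0 0;0 0 -0.12 0 0 0;0 0 -0.12 0 0 0;0 0 -0.12 0 0 0';python3 - <<'E'
from h import *
o=telemetry.observe();s=snap('wrist','w14.png');C=cloud(s,o)
q=(s['range_z']>0)&(abs(C[...,2]-.155)<.006);P=C[q];print(len(P),cv2.minEnclosingCircle((P[:,:2]*1000).astype(np.float32)),P.mean(0),o['position'])
for d in outline_of('wrist','square_a'): 
    T=C[d['pixels']];print(d['conf'],d['bbox'])
for n in('scene','side'):
    s=snap(n,n+'14.png');C=cloud(s);P=C[(s['range_z']>0)&(abs(C[...,2]-.155)<.006)&(np.hypot(C[...,0]-.577,C[...,1]-.129)<.05)];print(n,len(P),cv2.minEnclosingCircle((P[:,:2]*1000).astype(np.float32)) if len(P) else 0)
E
```

```text
time: 20.2
position: [0.5776, 0.1294, 0.1151]
tcp_rot: [3.141, 0.0, -1.215]
ft_force: [0.3, 0.4, -0.0]
width: 0.0854
time: 20.7
position: [0.5786, 0.1296, 0.2366]
tcp_rot: [-3.139, -0.001, -1.215]
ft_force: [-0.0, 0.0, -0.1]
width: 0.0854
3047 ((577.873291015625, 131.3951873779297), 20.2429141998291) [0.57881979 0.13187837 0.15555856] [0.57859136 0.12956458 0.23664995]
0.68 [471.2, 287.9, 168.9, 162.8]
scene 251 ((578.5146484375, 129.88351440429688), 21.291595458984375)
side 117 ((575.0677490234375, 129.90280151367188), 23.129194259643555)
```

View pics/w14.png

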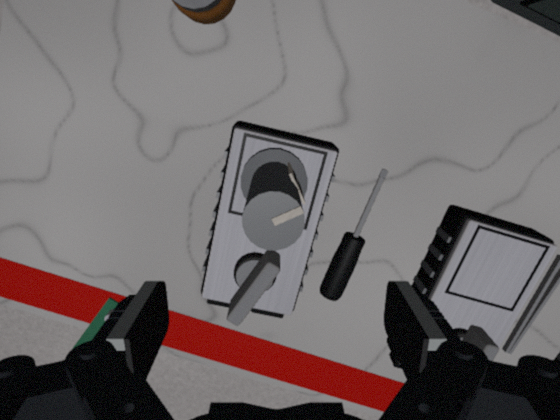

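View pics/scene14.png

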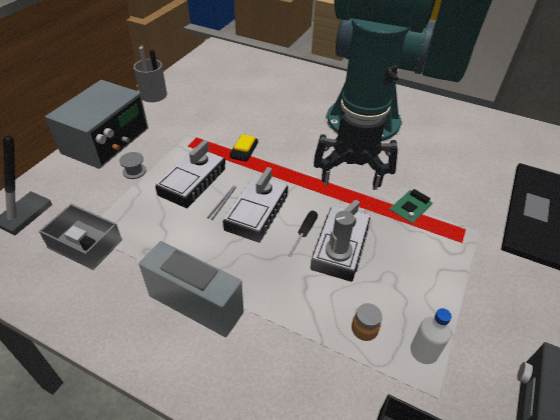

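The marker stands on the square: foot at (274,177) inside the outline, centre about 3 mm off, label line at about −46° against −47° wanted. I'm handing the job in.

```bash
python3 -c "
from bench import workorder;print(workorder.finish_job())"
```

```text
the job is handed in; nothing more can be done
None
```

I checked all three screws from left to right. The left unit's screw is the loose one, and the marker now stands on that unit's square. The job was handed in at about 21 s of the 64 s allowed, and the system gave no verdict.

| Unit | Moment at about 20° | After letting go | Result |
|---|---|---|---|
| Left | about 0.03 N m | stayed about 21° from its start | loose |
| Middle | 0.48 N m | back at its start angle | tight |
| Right | 0.45 N m | back within about 0.5° of its start | tight |

- **Marker position:** its centre is about 2–3 mm from the square's centre. The top was measured 155–156 mm above the bench, as expected for a marker standing on the lid.
- **Label:** it points at about −46°, against about −47° needed to face the reader's window.
- **Other things on the bench:** the gripper is open and clear, about 80 mm above the marker. The last scene picture shows nothing else out of place; I judged this by eye rather than measuring each object.
- **Disagreement:** the three cameras' readings of the marker's centre differed by up to about 3.5 mm, well inside the 22 mm tolerance. No check failed.

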